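# Idle the mixer, then take the paint tin off it

### The job

The paint is mixed. First swing the speed lever on the control box until it lies in line with the small pointer beneath it, which marks idle, and let go of it; do not move the pointer. Then lift the paint tin off the mixing plate by its handle and set it down gently, upright and flat, in the drip tray, leaving the lever at idle and the other things on the table where they are.

Things in the scene. Friction and masses are not known exactly. Their poses are not given: they have to be found in the camera images.
- control: control box: fixed flat grey steel box 170 (x) x 190 (y) x 45 mm high, origin under its centre. On its top, a lever and a pointer turn about one vertical axis 60 mm from the centre towards the box's -x. Stands in any of three places (with the mixing plate and the tray in the other two), turned up to 0.25 rad
- lever_hinge (a point): on that vertical axis, at the lever arm's top face, 68 mm above the table; turns with the box (its x axis is the box's x)
- lever (a joint): angle of the speed lever (rad) about the vertical axis, positive anticlockwise seen from above; at 0 it points along the box's +x. Stops at -0.75 and 0.75. Starts near the positive end. Stiff with friction (about 2 N at the grip), stays where it is left
- lever_grip (a point): middle of the lever's grip: an upright black round post, 24 mm across, 47 mm tall (from 68 to 115 mm above the table), 100 mm from the axis at the end of the flat steel arm (16 mm wide, arm's underside 59 mm above the table). The point is 96 mm above the table; its x axis points from the axis along the lever
- pointer (a joint): angle of the idle pointer (rad), same axis, zero and sign as the lever, so the lever is in line when both joints read the same; differs each time; held by friction, not to be moved
- pointer_tip (a point): outer end of the pointer: a narrow bare aluminium bar (8 mm wide) lying on the box's top below the lever arm, reaching 132 mm from the axis, so that it shows beyond the lever, with a small upright fin (22 mm long, 5 mm thick, top 61 mm above the table) at the outer end. The point is 130 mm from the axis, 60 mm above the table; its x axis points along the pointer
- plate: mixing plate: fixed grey base 160 x 160 mm with a round steel disc 152 mm across on it, disc top 45 mm above the table; four upright pins 10 mm thick rise 12 mm above the disc on a circle of 70 mm radius round the tin. Origin under its centre, on the table
- tin: paint tin, bare metal with a paper band, 110 mm across, 122 mm high, 0.45 to 0.85 kg, standing in the middle of the mixing plate. Origin at the centre of its underside, z up. A rigid handle arches over it, along the tin's y: a black grip bar 16 mm thick (x), 66 mm long (y), 18 mm high, its middle 185 mm above the origin and 63 mm above the lid; wire ends 126 mm apart over all
- tray: drip tray: fixed open grey plastic tray, 180 x 180 mm outside, 18 mm high, walls and floor 5 mm thick. Origin under its centre, on the table
- tray_in (a point): centre of the tray's inner floor, 5 mm above the table; inner floor 170 x 170 mm
- chisel: bystander, loose, leave alone: wood chisel lying flat, 200 mm long
- driver: bystander, loose, leave alone: screwdriver lying flat, 200 mm long
- spray: bystander, loose, leave alone: plain white plastic bottle with black cap, 64 mm across, 170 mm high
- small_tin: bystander, loose, leave alone: low aluminium tin without a handle, 90 mm across, 90 mm high
- sanding_block: bystander, loose, leave alone: sanding block of light wood, 70 x 120 x 40 mm
- brush: bystander, loose, leave alone: paint brush lying flat, 200 mm long

How it is judged (in metres and radians):
On the way, in this order (a step that is already met when the one before it is completed fails the run):
1. the lever lies in line with the pointer (within 0.08 rad), let go, with the tin still standing on the mixing plate (angle between the x axis of lever_grip and the x axis of pointer_tip, either way round below 0.08 rad and contact force between the fingers and control below 0.1 N and velocity of joint lever between -0.05 and 0.05 rad/s and distance of tin from where it was at the start of the episode below 0.02 m), for 0.3 s.
2. the tin is lifted off the mixing plate, its underside more than 20 mm above the disc, held in the gripper (z of tin in the frame of plate above 0.065 m and contact force between the fingers and tin above 0.5 N and contact force between tin and plate below 0.1 N), for 0.2 s.
At the end, for the whole second after the job is handed in: The lever is within 0.08 rad of the pointer; the tin stands flat on the tray's floor inside its walls (origin within 50 mm of the tray's centre and 5 mm of the floor's height, tilt under 0.06 rad), at rest and released; pointer and bystanders are where they were (angle between the x axis of lever_grip and the x axis of pointer_tip, either way round below 0.08 rad and horizontal distance between tin and tray_in below 0.05 m and z of tin in the frame of tray_in between -0.005 and 0.005 m and angle between tin's own z axis and vertical below 0.06 rad and linear speed of tin below 0.02 m/s and contact force between the fingers and tin below 0.1 N); the robot touches nothing.
It fails at once if the pointer is moved (its tip by more than 6 mm) (distance of pointer_tip from where it was at the start of the episode above 0.006 m).
It fails at once if the tin is dropped: falls faster than 0.55 m/s (about 15 mm of free fall) with no finger on it (linear speed of tin above 0.55 m/s and contact force between the fingers and tin below 0.05 N).
It fails at once if the tin is tipped over (more than 0.6 rad) (angle between tin's own z axis and vertical above 0.6 rad).
It fails at once if a bystander is displaced by more than 40 mm (distance of any of chisel, driver, spray, small_tin, sanding_block, brush from where it was at the start of the episode above 0.04 m).
It also fails if it takes over 64 s, if anything falls off the work surface, if the arm or the gripper's body presses on something with over 40 N, if the wrist force passes 120 N, or if a joint passes its speed limit or range.

### The arm

A 7-joint arm with a two-finger parallel gripper is mounted at the origin on the work surface. World frame = base frame: x ahead of the robot, y to its left, z up, the work surface at z = 0. Lengths are in mm, angles in rad, forces in N, time in s.
With the tool pointing down it reaches from about 425 to 1025 mm from the base axis. Payload 3.6 kg.
Tool frame: the origin (TCP) lies on the centre line of the jaws, within the pads' length; the fingertips stand 17 mm ahead of it and the grasp point (between the pads) lies 2 mm behind it; z points along the fingers, y is the line along which they close (so a half turn about z gives the same grasp; the last joint's range is limited). The gripper opens to 85 mm and grips with 20 to 120 N. Pads are 22 mm wide; open, the fingers measure 114 mm over their backs; the gripper's body (76 mm by 85 mm) begins 54 mm behind the grasp point. The pads swing forward as they close: fully open they stand 13 mm farther back than shut.
Start: joints at [1.133, 0.591, 0.048, 1.609, -0.033, 0.943, -0.034], TCP at [245.058, -682.331, 248.302] pointing down, gripper open.
Joint ranges: [-2.69, 2.69], [-0.47, 2.24], [-1.27, 1.36], [0.19, 2.51], [-1.53, 4.68], [0.08, 2.07], [-3.09, 3.09]. Speed limits (rad/s): [2.57, 2.57, 3.14, 3.14, 3.14, 3.14, 3.14].

### API

Orientations are given as a 3x3 rotation matrix whose columns are the frame's x, y, z axes.
In Python, from cell import bot, hand, solver, optics, telemetry gives the robot as it stands. Calls block until the motion is done:
- bot.goto(position, orientation): joint-space move of the TCP to a pose.
- bot.movel(position, rotation=None, feed=150, threshold=None): straight line of the TCP; rotation=None keeps the orientation; feed is the mean speed in mm/s. With threshold (N) it stops when the force on the tool has changed by that much, and returns True; else False.
- bot.movej(angles): joint-space move.
- hand.ungrasp() and hand.clamp(f_grip=None): open the fingers fully, or close them until they stop; f_grip is the grip in N (None keeps the last).
- bot.sleep(seconds).
- solver.inverse_kinematics(position, orientation): joint angles nearest the present ones, or None.
- optics.read_camera(name): name is "side" or "top" or "wrist"; returns a dict with "pixels" (384x512x3 uint8, red, green, blue), "depth" (384x512 float32, mm along the optical axis (not along the pixel's ray), 0 where there is no reading), "intrinsics" (3x3 intrinsics, pixels), "position" and "rotation" of the camera in the world; the wrist camera has in their place "T_tool_cam" (4x4, takes a point from camera to tool coordinates, whose origin is the TCP and whose axes are the flange's). Camera axes: x right, y down, z forward; pixel columns grow to the right and rows downward; lengths in mm; the calibration is good to about 2 mm. The wrist camera is an equidistant fisheye: a pixel r from the principal point sees the ray r / f radians off the axis. A picture is of the moment at which its call begins: read the wrist's pose just before it.
A pose or a line that the arm cannot do raises bot.Unreachable and nothing moves.
- bot.finish_job(): hands the job in; it is judged then, once.
Readings, each from a call of its own:
- telemetry.read_time(): time.
- telemetry.read_qpos(): joint angles.
- telemetry.read_qd(): joint speeds.
- telemetry.read_joint_efforts(): joint torques, N m.
- telemetry.read_position(): TCP position.
- telemetry.read_ee_rot(): TCP orientation.
- telemetry.read_force(): force on the tool from outside, world axes, zero at the start.
- telemetry.read_torque(): the same for the moment, N m.
- telemetry.read_finger_gap(): finger opening in mm.
- telemetry.read_gripper_force(): force on a finger pad.
Only numpy, scipy, OpenCV 4.12 (cv2) and the standard library are available. Lean on these libraries where they do the work, as an engineer would, in place of code of your own. Each camera call takes 0.05 s, during which the arm holds its last target. There are 200 camera calls.

## Working session

There is one attempt and no reset: what is moved stays moved. The work goes in short steps, each a Python script; the robot and the scene stay as the last script left them, time stands still between calls to the robot, and variables do not carry over. Pictures are saved under pics/ and viewed, at most 10 in all, crops included, and the job is handed in when it is done.

```bash
mkdir -p pics; cat > h.py <<'E'
import numpy as np, cv2, pickle
from cell import bot, hand, solver, optics, telemetry
def world(c,u,v,z=None):
    K=c["intrinsics"]; r=np.array([(u-K[0,2])/K[0,0],(v-K[1,2])/K[1,1],1.])
    R=np.array(c["rotation"]);p=np.array(c["position"])
    if z is None: return p+R@(r*c["depth"][int(round(v)),int(round(u))])
    d=R@r; return p+d*(z-p[2])/d[2]
E
python3 - <<'E'
from h import *
for n in("top","side"):
    c=optics.read_camera(n); pickle.dump(c,open(n+".pkl","wb"))
    cv2.imwrite(f"pics/{n}.png",cv2.resize(c["pixels"][:,:,::-1],(800,600),interpolation=cv2.INTER_CUBIC)); print(n,c["position"],c["rotation"],c["intrinsics"])
E
```

```text
top [ 502.82567521    7.79101051 1316.49848116] [[ 0.00462236 -0.99843654  0.0557055 ]
 [-0.999979   -0.00436206  0.00479359]
 [-0.0045431  -0.05572649 -0.99843574]] [[429.64960848   0.         259.34671564]
 [  0.         429.64960848 184.57575945]
 [  0.           0.           1.        ]]
side [214.02639904 877.53449369 652.38556029] [[-0.91689838 -0.21327217  0.33736084]
 [-0.39884329  0.45809798 -0.79439931]
 [ 0.01487894 -0.86293755 -0.50509147]] [[418.2527609    0.         253.86161333]
 [  0.         418.2527609  189.46620477]
 [  0.           0.           1.        ]]
```

View pics/top.png

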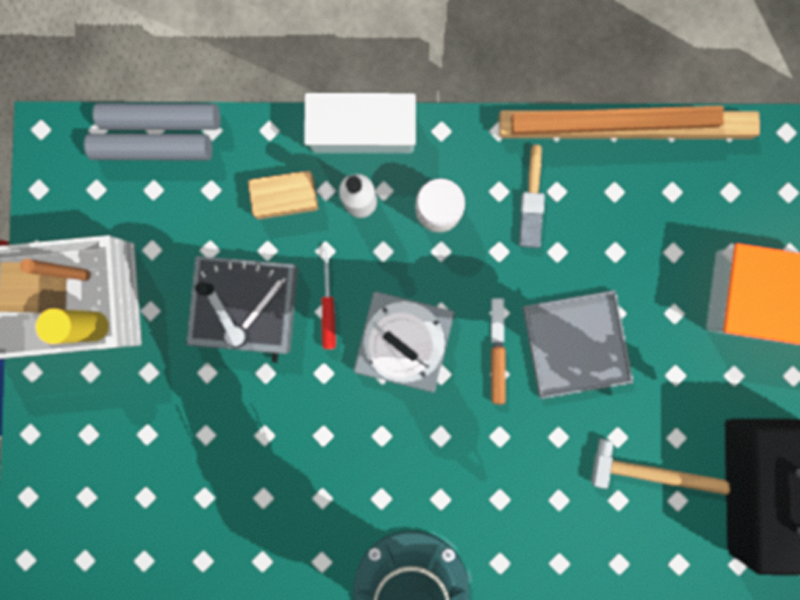

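View pics/side.png

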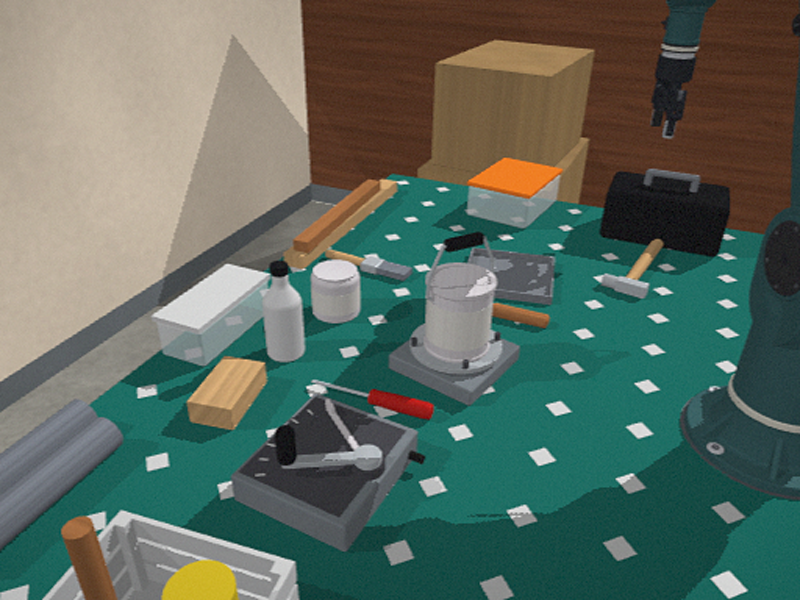

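The top view shows the control box at about (242,305), with its hub at (235,337), lever grip at (205,288) and pointer tip at (283,281). The tin handle is at about (400,346) and the tray at (578,344). I'll enlarge these for better readings.

```bash
python3 - <<'E'
from h import *
c=pickle.load(open("top.pkl","rb")); p=c["pixels"][:,:,::-1]
a=cv2.resize(p[160:230,115:195],None,fx=7,fy=7,interpolation=cv2.INTER_CUBIC)
cv2.imwrite("pics/ctl.png",a)
t=[cv2.resize(p[180:260,x:x+80],(400,400),interpolation=cv2.INTER_CUBIC) for x in(220,330)]
cv2.imwrite("pics/tt.png",np.hstack(t))
E
```

```text
(no output)
```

View pics/ctl.png

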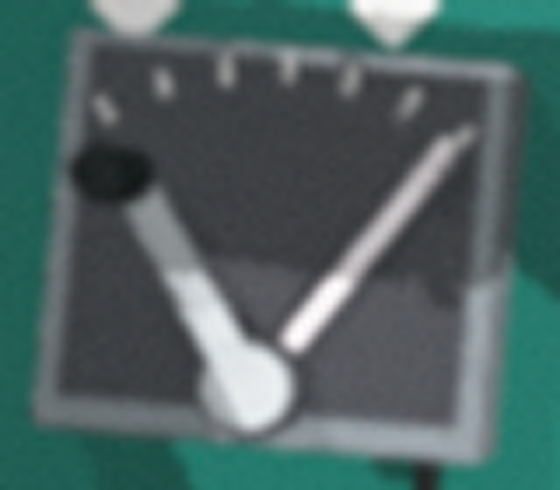

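View pics/tt.png

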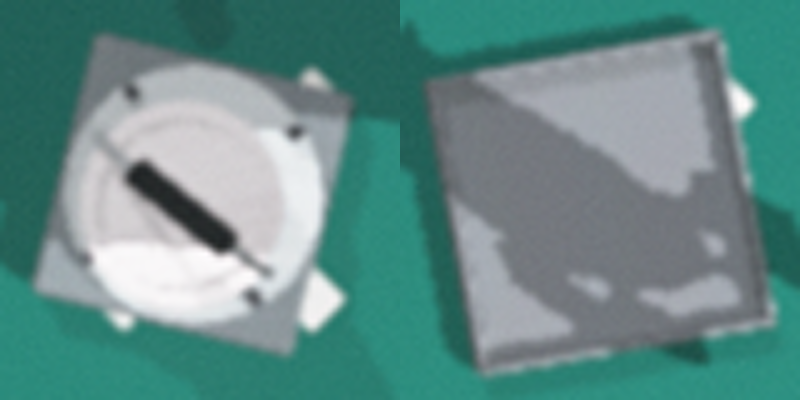

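The crops give these readings. Control (7x): hub at (257,385), fin tip (470,130), pointer inner end (290,340), grip top (108,172). Handle bar (5x): ends (140,170) and (228,242). Tray rim corners (x minus 400): (30,82), (318,35), (375,322), (82,372).

```bash
python3 - <<'E'
from h import *
c=pickle.load(open("top.pkl","rb"))
P=lambda x,y,s,x0,y0,z: world(c,(x+.5)/s-.5+x0,(y+.5)/s-.5+y0,z)
hub=P(257,385,7,115,160,68); tip=P(470,130,7,115,160,61); inn=P(290,340,7,115,160,50); g=P(108,172,7,115,160,115)
an=lambda a,b: np.arctan2(b[1]-a[1],b[0]-a[0])
d=lambda a,b: np.linalg.norm((a-b)[:2])
print(hub,tip,inn,g); print("ptr",an(hub,tip),an(inn,tip),d(hub,tip),"lev",an(hub,g),d(hub,g))
# grip via arm edge
arm=P(140,200,7,115,160,68); print("arm",an(hub,arm))
B=[P(x,y,7,115,160,45) for x,y in((80,38),(518,70),(490,455),(40,420))]; print("box",np.round(B),np.mean(B,0),an(B[3],B[0]),an(B[2],B[1]))
h=[P(140,170,5,220,180,239),P(228,242,5,220,180,239)];print("handle",h,np.mean(h,0),an(*h),d(*h))
T=[P(x,y,5,330,180,18) for x,y in((30,82),(318,35),(375,322),(82,372))];print("tray",np.round(T),np.mean(T,0))
q=[P(x,y,5,220,180,57) for x,y in((132,90),(297,130),(253,297),(83,260))];print("pins",np.mean(q,0))
E
```

```text
[483.91809948 327.02050118  68.        ] [590.76685847 241.4922065   61.        ] [502.6073002  318.06864867  50.        ] [569.49168681 376.36259342 115.        ]
ptr -0.6750221488944318 -0.7152004912408466 136.86397075348776 lev 0.5230390637559035 98.77996211799994
arm 0.580082429741436
box [[630. 411.  45.]
 [618. 224.  45.]
 [455. 234.  45.]
 [468. 424.  45.]] [542.71943139 323.44351919  45.        ] -0.08227384789321088 -0.058635858502549876
handle [array([490.06383423,  42.0259393 , 239.        ]), array([454.38478053,  -2.15673557, 239.        ])] [472.22430738  19.93460186 239.        ] -2.250114887199669 56.78999587369402
tray [[ 542. -216.   18.]
 [ 571. -390.   18.]
 [ 399. -422.   18.]
 [ 368. -247.   18.]] [ 469.83019045 -319.0030545    18.        ]
pins [474.01439902  17.75939926  57.        ]
```

```bash
cat >> h.py <<'E'
def down(a):  # closing line (tool y) at world yaw a
    s,c=np.sin(a),np.cos(a); return np.array([[s,c,0],[-c,s,0],[0,0,-1.]])
def fish(c,pos,R,u,v,z):
    K=c["intrinsics"]; d=np.array([u-K[0,2],v-K[1,2]])/K[0,0]; r=np.linalg.norm(d)
    ray=np.array([*(d/r*np.sin(r)),np.cos(r)]) if r>0 else np.array([0,0,1.])
    T=np.array(c["T_tool_cam"]); o=pos+R@T[:3,3]; w=R@T[:3,:3]@ray
    return o+w*(z-o[2])/w[2]
def fishproj(c,pos,R,X):
    T=np.array(c["T_tool_cam"]);K=c["intrinsics"]
    p=T[:3,:3].T@(R.T@(np.asarray(X)-pos)-T[:3,3]); th=np.arctan2(np.hypot(p[0],p[1]),p[2])
    return K[:2,2]+K[0,0]*th*p[:2]/np.hypot(p[0],p[1])
def snap(name):
    p=np.array(telemetry.read_position());R=np.array(telemetry.read_ee_rot());c=optics.read_camera("wrist")
    pickle.dump((c,p,R),open(name+".pkl","wb"));return c,p,R
E
python3 - <<'E'
from h import *
print(np.round(telemetry.read_ee_rot(),2))
bot.movel([245,-682,400])
hub=np.array([483.5,327,0])
for a in(.53,0,-.69):
  for k in(0,np.pi):
    p=hub+100*np.array([np.cos(a),np.sin(a),0])
    R=down(a+np.pi/2+k)
    print(a,k,[None if (q:=solver.inverse_kinematics([p[0],p[1],z],R)) is None else np.round(q,2) for z in(95,250)])
E
```

```text
[[ 0.94  0.34 -0.  ]
 [ 0.34 -0.94  0.  ]
 [-0.   -0.   -1.  ]]Traceback (most recent call last):
  File "<stdin>", line 9, in <module>
  File "scipy/spatial/transform/_rotation.pyx", line 1143, in scipy.spatial.transform._rotation.Rotation.from_matrix
ValueError: Non-positive determinant (left-handed or null coordinate frame) in rotation matrix 0: [[ 0.86280707 -0.50553334  0.        ]
 [ 0.50553334  0.86280707  0.        ]
 [ 0.          0.         -1.        ]].
```

```bash
sed -i 's/\[\[s,c,0\],\[-c,s,0\]/[[-s,c,0],[c,s,0]/' h.py
python3 - <<'E'
from h import *
hub=np.array([483.5,327,0])
for a in(.53,0,-.69):
  for k in(0,np.pi):
    p=hub+100*np.array([np.cos(a),np.sin(a),0])
    R=down(a+np.pi/2+k)
    print(a,k,[None if (q:=solver.inverse_kinematics([p[0],p[1],z],R)) is None else np.round(q,2) for z in(95,250)])
print(telemetry.read_time())
a=.53
bot.goto([530,320,330],down(a-np.pi/2))
c,p,R=snap("w1"); print(c["T_tool_cam"],c["intrinsics"],telemetry.read_time(),telemetry.read_qpos())
cv2.imwrite("pics/w1.png",cv2.resize(c["pixels"][:,:,::-1],(800,600),interpolation=cv2.INTER_CUBIC))
E
```

```text
0.53 0 [array([-0.02,  0.99, -1.08,  1.77,  1.02,  1.05,  0.62]), array([-0.01,  0.76, -1.07,  1.68,  0.73,  1.15,  0.82])]
0.53 3.141592653589793 [array([-0.34,  0.76, -0.47,  1.78,  0.5 ,  0.72, -2.13]), array([-0.13,  0.66, -0.82,  1.68,  0.55,  1.04, -2.17])]
0 0 [array([-0.01,  0.9 , -0.92,  1.81,  0.89,  0.92,  0.23]), array([ 0.15,  0.85, -1.27,  1.71,  0.86,  1.25,  0.25])]
0 3.141592653589793 [array([-0.33,  0.73, -0.38,  1.82,  0.41,  0.67, -2.52]), array([-0.1 ,  0.62, -0.73,  1.72,  0.48,  1.  , -2.58])]
-0.69 0 [array([-0.06,  0.75, -0.67,  1.93,  0.71,  0.71, -0.28]), array([ 0.23,  0.73, -1.17,  1.82,  0.75,  1.12, -0.33])]
-0.69 3.141592653589793 [array([-0.37,  0.67, -0.21,  1.94,  0.25,  0.56, -3.  ]), array([-0.15,  0.5 , -0.51,  1.84,  0.31,  0.88, -3.07])]
1.2583
[[ 7.58885381e-05 -9.65893549e-01 -2.58939465e-01  6.60541172e+01]
 [ 9.99999745e-01  2.57118077e-04 -6.66025061e-04 -1.06314627e-01]
 [ 7.09887327e-04 -2.58939348e-01  9.65893322e-01 -1.25683402e+02]
 [ 0.00000000e+00  0.00000000e+00  0.00000000e+00  1.00000000e+00]] [[297.31863964   0.         255.56327051]
 [  0.         297.31863964 190.20734092]
 [  0.           0.           1.        ]] 4.9417 [ 0.03660559  0.52655978 -0.95555291  1.74495497  0.4736604   1.12050613
 -2.11062222]
```

View pics/w1.png

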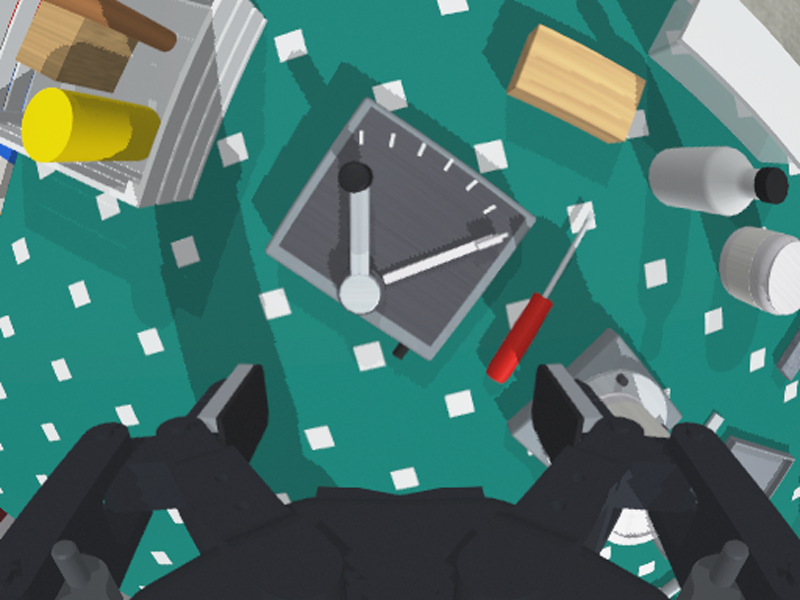

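The wrist view shows the hub at (360,293), grip top (356,176), fin tip (508,235) and pointer inner end (385,279).

```bash
python3 - <<'E'
from h import *
c,p,R=pickle.load(open("w1.pkl","rb"))
F=lambda x,y,z: fish(c,p,R,(x+.5)/1.5625-.5,(y+.5)/1.5625-.5,z)
hub,g,t,i,m=F(360,293,68),F(356,176,115),F(508,235,61),F(385,279,50),F(440,260,50)
an=lambda a,b: np.arctan2(b[1]-a[1],b[0]-a[0])
d=lambda a,b: np.linalg.norm((a-b)[:2])
print(hub,g,t,i,m); print("lev",an(hub,g),d(hub,g),"ptr",an(hub,t),d(hub,t),an(hub,m),an(i,m))
B=[F(x,y,45) for x,y in((370,99),(536,218),(430,360),(267,250))]; b=np.mean(B,0);print(np.round(B),b,an(B[3],B[0]),an(B[2],B[1]))
E
```

```text
[484.00383899 331.87457507  68.        ] [571.6419924  380.12770339 115.        ] [592.2201494  246.38453718  61.        ] [501.81759206 317.81288601  50.        ] [541.50835874 284.28050259  50.        ]
lev 0.5032999033781231 100.04404193137889 ptr -0.6686087467774576 137.91053772708324 -0.6913795026658814 -0.7014913108553218
[[634. 410.  45.]
 [620. 228.  45.]
 [454. 241.  45.]
 [470. 425.  45.]] [544.26597215 325.88100552  45.        ] -0.09428487564941515 -0.07800255566397421
```

```bash
python3 - <<'E'
from h import *
hub=np.array([484,330.5,0]); a=.51
P=lambda a,z: hub+[100*np.cos(a),100*np.sin(a),z]
bot.goto(P(a,200),down(a+np.pi/2))
print(telemetry.read_time(),bot.movel(P(a,95),feed=120,threshold=8))
hand.clamp(20); print("gap",telemetry.read_finger_gap(),telemetry.read_force())
for b in np.linspace(a,-.685,13)[1:]:
    bot.movel(P(b,95),down(b+np.pi/2),feed=90)
print(telemetry.read_force(),telemetry.read_finger_gap(),telemetry.read_position(),telemetry.read_time())
hand.ungrasp(); print(telemetry.read_force())
b=-.685
bot.movel(P(b,230),feed=200)
bot.goto([530,320,330],down(0+np.pi/2))
c,p,R=snap("w2"); print(telemetry.read_time())
im=c["pixels"][:,:,::-1]
u=fishproj(c,p,R,P(-.3,60)-[30,0,0]); print(u); x0,y0=max(0,int(u[0])-75),max(0,int(u[1])-65); print(x0,y0)
cv2.imwrite("pics/w2.png",cv2.resize(im[y0:y0+130,x0:x0+150],None,fx=4,fy=4,interpolation=cv2.INTER_CUBIC))
E
```

```text
7.3583 False
gap 23.15629592011338 [-0.2289791   0.38210411  1.57062767]
[0.12957184 0.56020353 6.02526371] 23.131334269214264 [561.8978021  267.35928808  95.39355681] 12.0667
[-0.10269544  0.36766061  0.8256982 ]
14.175
[242.46660602 175.45099149]
167 110
```

View pics/w2.png

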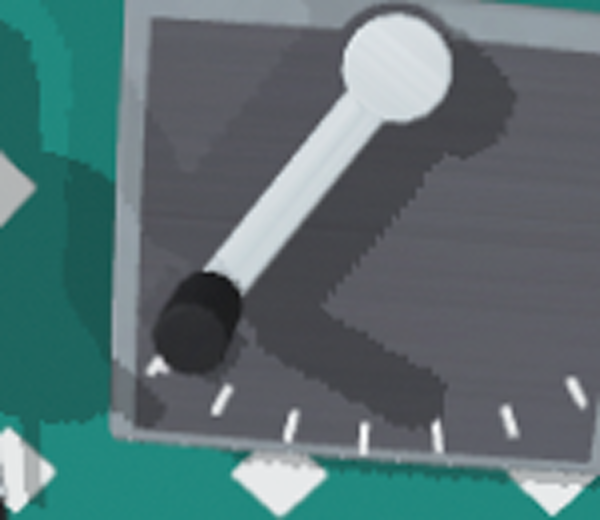

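The lever's grip hides the pointer from here: the hub is at (397,67), the grip top at (190,338), and the white at (157,365) could be a tick or the fin. I'll look from beyond the tip.

```bash
python3 - <<'E'
from h import *
hub=np.array([484,330.5,0]); b=-.685
P=lambda a,z,r=100: hub+[r*np.cos(a),r*np.sin(a),z]
bot.goto(P(b,240,235),down(b+np.pi/2))
c,p,R=snap("w3"); print(telemetry.read_time())
im=c["pixels"][:,:,::-1]
u=fishproj(c,p,R,P(b,60,90)); x0,y0=max(0,int(u[0])-65),max(0,int(u[1])-50); print(x0,y0)
cv2.imwrite("pics/w3.png",cv2.resize(im[y0:y0+100,x0:x0+130],None,fx=6,fy=6,interpolation=cv2.INTER_CUBIC))
E
```

```text
15.0833
189 0
```

View pics/w3.png

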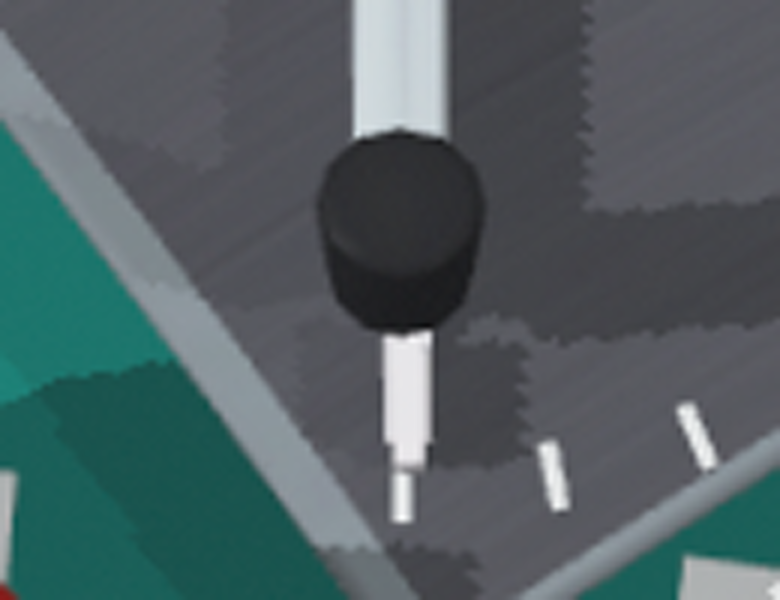

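The lever is in line with the pointer: arm x≈402, pointer x≈407, which is about 0.01 rad. Next is the tin.

```bash
python3 - <<'E'
from h import *
for k in(-.68,-.68+np.pi):
    for pt in((472,20,228),(472,20,330),(470,-319,188),(470,-319,290)):
        q=solver.inverse_kinematics(pt,down(k)); print(k,pt,None if q is None else np.round(q,2))
p=np.array(telemetry.read_position()); bot.movel([p[0],p[1],345],feed=250)
R0=down(-.68); 
if solver.inverse_kinematics([472,20,340],R0) is None: R0=down(-.68+np.pi)
bot.goto([472,20,340],R0)
c,p,R=snap("w4"); print(telemetry.read_time(),telemetry.read_qpos())
cv2.imwrite("pics/w4.png",cv2.resize(c["pixels"][:,:,::-1],(800,600),interpolation=cv2.INTER_CUBIC))
E
```

```text
-0.68 (472, 20, 228) [ 0.31  0.35 -0.56  2.16  0.29  0.7  -1.13]
-0.68 (472, 20, 330) [ 0.41  0.22 -0.64  2.05  0.16  0.93 -1.  ]
-0.68 (470, -319, 188) [ 0.91  0.52 -0.54  2.    0.4   0.72 -0.56]
-0.68 (470, -319, 290) [ 0.97  0.4  -0.6   1.91  0.28  0.92 -0.45]
2.461592653589793 (472, 20, 228) [ 0.67  0.5  -1.07  2.15  0.6   0.83  1.68]
2.461592653589793 (472, 20, 330) [ 0.73  0.31 -1.06  2.04  0.33  0.98  1.96]
2.461592653589793 (470, -319, 188) [ 1.32  0.82 -1.25  1.98  0.91  1.07  2.1 ]
2.461592653589793 (470, -319, 290) [ 1.27  0.54 -1.07  1.9   0.55  1.04  2.42]
16.725 [ 0.42850236  0.20734104 -0.6611548   2.03294142  0.15479607  0.94925991
 -0.99022079]
```

View pics/w4.png

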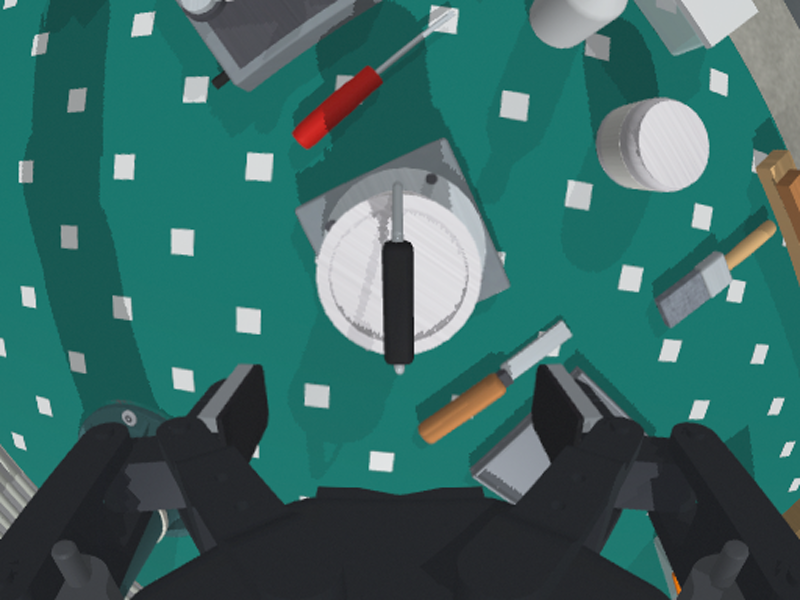

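The handle's grip bar runs from (398,243) to (399,363), so it lies along the tool's x axis and the closing line is across it as intended.

```bash
python3 - <<'E'
from h import *
c,p,R=pickle.load(open("w4.pkl","rb"))
F=lambda x,y,z: fish(c,p,R,(x+.5)/1.5625-.5,(y+.5)/1.5625-.5,z)
A,B=F(398,243,239),F(399,363,239); m=(A+B)/2; print(A,B,m,np.linalg.norm(A-B))
assert abs(m[0]-472)<10 and abs(m[1]-20)<10
g=[m[0],m[1],229]
print(bot.movel(g,feed=120,threshold=10))
hand.clamp(60); print(telemetry.read_finger_gap(),telemetry.read_gripper_force(),telemetry.read_force())
bot.movel([g[0],g[1],255],feed=50); print(telemetry.read_force())
bot.movel([g[0],g[1],300],feed=80); bot.sleep(.3)
print(telemetry.read_force(),telemetry.read_torque(),telemetry.read_finger_gap(),telemetry.read_time())
pickle.dump(m,open("m.pkl","wb"))
E
```

```text
[492.54507923  46.95680345 239.        ] [453.08719069  -2.81131691 239.        ] [472.81613496  22.07274327 239.        ] 63.512130906517754
False
14.902974981944668 59.7784423828125 [-0.04228216  0.12583754  2.56567465]
[-0.39785494  0.13964692 -5.4888977 ]
[ 0.1846312   0.07660352 -5.83060183] [ 0.028401   -0.07115027  0.01007634] 14.752481101452423 20.125
```

```bash
python3 - <<'E'
from h import *
bot.movel([470,-317,300],feed=120)
bot.movel([470,-317,205],feed=80); bot.sleep(.2)
t=bot.movel([470,-317,183],feed=12,threshold=3); print(t,telemetry.read_position(),telemetry.read_force(),telemetry.read_time())
E
```

```text
True [ 469.86675825 -316.80431695  189.28120657] [0.36829778 0.37347129 6.04544286] 25.8583
```

Contact came at z=189.3, where 189 was expected. Releasing.

```bash
python3 - <<'E'
from h import *
hand.ungrasp(); bot.sleep(.2)
bot.movel([470,-317,360],feed=120); bot.sleep(.5)
print(telemetry.read_force(),telemetry.read_time())
c=optics.read_camera("side"); w,p,R=snap("w5")
a=cv2.resize(c["pixels"][:,:,::-1],(400,300)); b=cv2.resize(w["pixels"][:,:,::-1],(400,300))
cv2.imwrite("pics/end.png",np.hstack([a,b]))
E
```

```text
[ 0.25864191  0.65321746 -0.39742268] 28.8333
```

View pics/end.png

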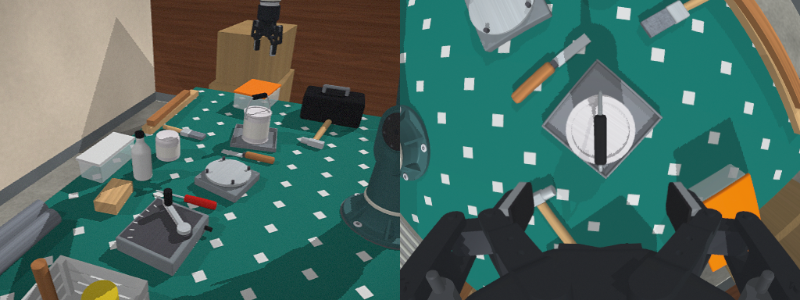

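The tin stands upright inside the tray (right panel, about (600,128)). The gripper is clear of it, the bystanders are in place and the lever is still at idle.

```bash
python3 -c "
from h import *
print(bot.finish_job())"
```

```text
the job is handed in; nothing more can be done
None
```

I set the lever in line with the idle pointer (about 0.01 rad off), stood the tin upright in the drip tray and released it, and handed the job in at about 29 s of the 64 s; the hand-in call returned no verdict.

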